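# Slide the slim support tube into the board holder up to its ring mark

### The job

Take the slimmer of the two aluminium tubes out of the rack and slide its open end into the flared mouth of the holder's sleeve until the black ring mark around the tube is level with the mouth, no deeper, then let go so that it stays there. Leave the thicker tube lying in the rack.

Things in the scene. Friction and masses are not known exactly. Their poses are not given: they have to be found in the camera images.
- slim_tube_center (a point): Centre of the slim aluminium tube, 20 mm dia, 170 long, level along its y: +y the open end (starts within 0.2 rad of world +y), -y the end with a black cap (30 mm dia, last 8 mm). Lies 48 mm above the worktop in V notches of a rack: 8 mm thick bars, 55 mm high, 55 mm to +y and 72 mm to -y of the centre; between them free down to a 6 mm base plate. Lift it straight up. The rack is fixed.
- slim_tube_mark (a point): The ring mark: a 4 mm wide black band round the slim tube, flush with it, 10 mm from the tube's centre towards the capped end, so 95 mm from the open end. The point lies on the tube's axis; axes as the tube's. The tube weighs about 0.08 kg.
- thick_tube_center (a point): Centre of the thick tube in the rack's other place, 80 mm beside and parallel to the slim one: 32 mm dia, 170 mm long, axis along its y, 57 mm above the worktop, same make (42 mm black cap, black ring). Too thick for the bore; it stays in the rack.
- holder_mouth (a point): Centre of the mouth face of the fixed holder's level steel sleeve: 115 mm long, 34 mm outside, bore 26 mm, 50 mm above the worktop, open through with no stop. The bore runs from the mouth along +y of this frame (within 0.25 rad of world +y); z up. Mouth flared: 42 mm clear at its face (50 outside), narrowing to the bore over 14 mm. Let go, a tube drops up to 3 mm and stays at its depth.

How it is judged:
By the outcome, as a careful person would: the job done as asked, in the order asked, and still so for the second after the job is handed in, with the robot touching nothing.
It also fails if it takes over 38 s, if anything falls off the work surface, if the arm or the gripper's body presses on something with over 40 N, if the wrist force passes 120 N, or if a joint passes its speed limit or range.

### The arm

A 6-joint arm with a two-finger parallel gripper is mounted at the origin on a cart in front of the work surface, level with it; the furniture and walls round the work are solid. World frame = base frame: x ahead of the robot, y to its left, z up, the work surface at z = 0. Lengths are in m, angles in rad, forces in N, time in s.
With the tool pointing down it reaches from about 0.35 to 0.975 m from the base axis. Payload 4.9 kg.
Tool frame: the origin (TCP) lies at the very end of the fingers, on their centre line; the grasp point (between the pads) lies 19 mm behind it (ctrl.grip_point_offset is the distance from the TCP to the grasp point, in m); z points along the fingers, y is the line along which they close (so a half turn about z gives the same grasp; the last joint's range is limited). The gripper opens to 85 mm and grips with 20 to 120 N. Pads are 22 mm wide; open, the fingers measure 114 mm over their backs; the gripper's body (76 mm by 85 mm) begins 54 mm behind the grasp point. The pads swing forward as they close: fully open they stand 13 mm farther back than shut.
Start: joints at [-1.409, 0.053, 1.613, -0, 1.476, -0.119], TCP at [0.173, -0.601, 0.207] pointing down, gripper open.
Joint ranges: [-3.01, 3.01], [-1.01, 2.22], [0.06, 2.58], [-1.02, 4.17], [0.09, 2.62], [-3.14, 3.14]. Speed limits (rad/s): [2.57, 2.57, 3.14, 3.14, 3.14, 3.14].

### API

Orientations are given as a rotation vector (axis times angle).
In Python, from station import ctrl gives the robot as it stands.
- The arm moves only by the tool send_rows, never from a script. Its argument "rows" is a list of rows, each a list of 3 entries, a list of its own where there are three numbers: the finger opening in cm, from 0 to 8.54, then the shift along the tool's x, y, z in cm, then the turn about the tool's z in degrees. A call has 1 to 10 rows; each row shifts and turns the commanded pose from where the row before left it, along the tool's axes as they then stand; what a row does not reach is not made up. A row lasts 1/8 s, in which the tool goes at most 62.5 mm and 10.7 degrees, less where a joint would pass 70% of its speed; a pose out of reach is approached as far as the arm can. A call with a gripper value outside its range is refused whole. The fingers move at their own pace and stop on an object; "newtons" is the grip in N (left out, the last holds). Time passes only in rows, so rows that do not move let the fingers close. It gives the time, the measured TCP pose, the force, the opening and the grip force at its end, in the units of the state.
- ctrl.get_obs(): the state, without advancing time (a new reading comes with each control period).
- ctrl.get_image(name): name is "scene" or "side" or "wrist"; returns a dict with "frame" (420x560x3 uint8, red, green, blue), "range_z" (420x560 float32, m along the optical axis (not along the pixel's ray), 0 where there is no reading), "fx", "fy", "cx", "cy" (pixels), "k1" (the pictures are not rectified: a ray, as slopes to the right and down, at radius r is drawn at 1 + k1 r^2 times it, then the intrinsics apply), "cam_to_world" (4x4, takes a point from camera to world coordinates). Camera axes: x right, y down, z forward; pixel columns grow to the right and rows downward; lengths in m; the calibration is good to about 2 mm. A picture is of the moment at which its call begins.
- ctrl.finish_job(): hands the job in; it is judged then, once.
The state is a dict: "t": time; "q": joint angles; "dq": joint speeds; "effort": joint torques, N m; "tool_pos": TCP position; "tool_rot": TCP orientation; "contact_force": force on the tool from outside, world axes, zero at the start; "wrist_torque": the same for the moment, N m; "opening": finger opening in m; "grip_force": force on a finger pad.
Only numpy, scipy, OpenCV 4.12 (cv2) and the standard library are available. Lean on these libraries where they do the work, as an engineer would, in place of code of your own. Each camera call takes 0.05 s, during which the arm holds its last target. There are 200 camera calls.

## Working session

There is one attempt and no reset: what is moved stays moved. The work goes in short steps, Python scripts to look and compute and a tool call to move; the robot and the scene stay as the last step left them, time stands still between calls to the robot, and variables do not carry over. Pictures are saved under pics/ and viewed, at most 10 in all, crops included, and the job is handed in when it is done.

Besides the shell and the picture viewer there is one more tool, called after ">>>" by a JSON object that holds its "api" and its "payload". send_rows: Moves the arm, as the interface text tells. Its arguments: {"type":"object","properties":{"rows":{"type":"array","items":{"type":"array"}},"newtons":{"type":"number"}},"required":["rows"]}

```bash
mkdir -p pics; cat > h.py <<'E'
import numpy as np, cv2, pickle
from station import ctrl
def snap(name,tag):
    d=ctrl.get_image(name); pickle.dump(d,open(f'{tag}.pkl','wb')); cv2.imwrite(f'pics/{tag}.png',d['frame'][:,:,::-1]); return d
def load(tag): return pickle.load(open(f'{tag}.pkl','rb'))
def ray(d,u,v):
    K=np.array([[d['fx'],0,d['cx']],[0,d['fy'],d['cy']],[0,0,1.]])
    p=np.array([[(u-d['cx'])/d['fx'],(v-d['cy'])/d['fy']]])[0]
    r=p.copy()
    for _ in range(20): r=p/(1+d['k1']*(r@r))
    T=np.array(d['cam_to_world']); return T[:3,3],T[:3,:3]@np.array([r[0],r[1],1.])
def at_z(d,u,v,z):
    o,w=ray(d,u,v); return o+w*(z-o[2])/w[2]
def at_range(d,u,v):
    o,w=ray(d,u,v); return o+w*float(d['range_z'][int(round(v)),int(round(u))])
def cloud(d):
    h,w=d['range_z'].shape; u,v=np.meshgrid(np.arange(w),np.arange(h))
    px=(u-d['cx'])/d['fx']; py=(v-d['cy'])/d['fy']; rx,ry=px,py
    for _ in range(20):
        s=1+d['k1']*(rx*rx+ry*ry); rx,ry=px/s,py/s
    P=np.stack([rx,ry,np.ones_like(rx)],-1)*d['range_z'][...,None]
    T=np.array(d['cam_to_world']); return P@T[:3,:3].T+T[:3,3]
E
python3 -c "
from h import *
a=snap('scene','s1');b=snap('side','d1')
cv2.imwrite('pics/both.png',cv2.resize(np.vstack([a['frame'],b['frame']]),(560,600))[:,:,::-1])
for d in(a,b):print(np.round(d['cam_to_world'],3))
o=ctrl.get_obs();print(o)"
```

```text
[[ 0.793 -0.225  0.566 -0.   ]
 [-0.608 -0.333  0.72  -0.771]
 [ 0.026 -0.916 -0.401  0.425]
 [ 0.     0.     0.     1.   ]]
[[ 0.952 -0.133  0.276  0.274]
 [-0.306 -0.378  0.874 -0.889]
 [-0.012 -0.916 -0.4    0.424]
 [ 0.     0.     0.     1.   ]]
{'t': 0.1, 'q': array([-1.40902630e+00,  5.32752511e-02,  1.61413984e+00, -8.94166047e-06,
        1.47600429e+00, -1.18999446e-01]), 'dq': array([ 0.00264111, -0.00063219, -0.00344369,  0.00055523,  0.00036389,
        0.00136512]), 'effort': array([-6.95836352e-04, -3.94904959e+01, -3.71366322e+01, -1.58346743e-04,
        3.96289834e-03, -8.54556447e-06]), 'tool_pos': array([ 0.17308483, -0.59992839,  0.20550573]), 'tool_rot': array([-3.10887806e+00, -4.39330267e-01,  7.52929538e-05]), 'contact_force': array([-0.03697919,  1.04104408,  0.12200585]), 'wrist_torque': array([-0.0110055 , -0.00622354, -0.01850226]), 'grip_force': 0.0, 'opening': 0.08528245249618426}
```

View pics/s1.png

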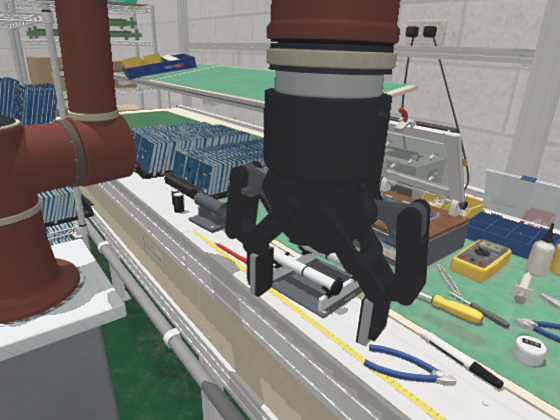

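View pics/d1.png

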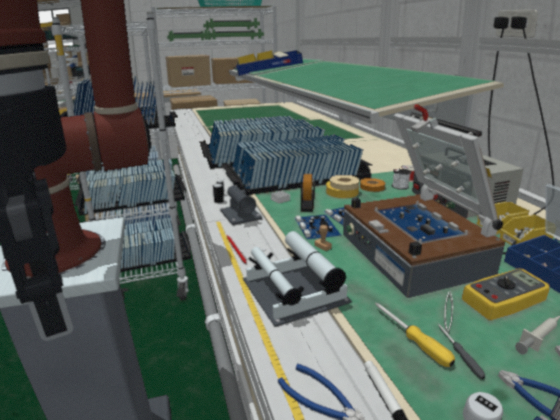

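The side view shows the slim tube from about (254,252) to its cap at (291,296). The thick tube is to its right, (292,240)–(340,283). The holder is at (240,203) with its mouth facing the camera. I'll enlarge the side view and take the depth cloud.

```bash
python3 -c "
from h import *
d=load('d1')
c=d['frame'][170:320,190:380];cv2.imwrite('pics/c1.png',cv2.resize(c,None,fx=4,fy=4,interpolation=cv2.INTER_CUBIC)[:,:,::-1])
for p in [(254,250),(270,268),(280,279),(290,297),(240,203),(240,212),(315,255),(340,275),(230,215),(255,310)]: print(p,np.round(at_range(d,*p),3))
P=cloud(d)
# shelf/obstacles height map near workspace
m=(P[...,2]>.15)&(P[...,0]>.2)&(P[...,0]<.9)&(P[...,1]>-.8)&(P[...,1]<.6)&(d['range_z']>0)
print(m.sum(), np.unique(np.round(P[m]/.1).astype(int),axis=0).tolist())
"
```

```text
(254, 250) [ 0.419 -0.239  0.057]
(270, 268) [ 0.43  -0.312  0.058]
(280, 279) [ 0.436 -0.352  0.058]
(290, 297) [ 0.438 -0.396  0.051]
(240, 203) [0.452 0.052 0.038]
(240, 212) [0.446 0.027 0.024]
(315, 255) [ 0.511 -0.32   0.073]
(340, 275) [ 0.531 -0.383  0.065]
(230, 215) [0.422 0.041 0.013]
(255, 310) [ 0.391 -0.346  0.   ]
15191 [[2, -7, 3], [2, -6, 4], [2, -6, 5], [2, 0, 2], [2, 0, 3], [2, 0, 4], [2, 0, 5], [3, 0, 2], [3, 0, 3], [7, -3, 3], [8, -4, 2], [8, -4, 3], [8, -3, 2], [8, -3, 3], [8, -2, 2], [8, -2, 3], [8, 0, 2], [8, 0, 3], [8, 1, 2], [8, 1, 3], [8, 2, 2], [8, 2, 3], [8, 3, 2], [8, 3, 3], [8, 4, 2], [8, 4, 3], [8, 5, 2], [8, 5, 3], [8, 6, 2], [8, 6, 3], [9, 0, 2], [9, 0, 3], [9, 1, 3], [9, 2, 2], [9, 2, 3], [9, 3, 2], [9, 3, 3], [9, 4, 3], [9, 5, 3], [9, 6, 3]]
```

View pics/c1.png

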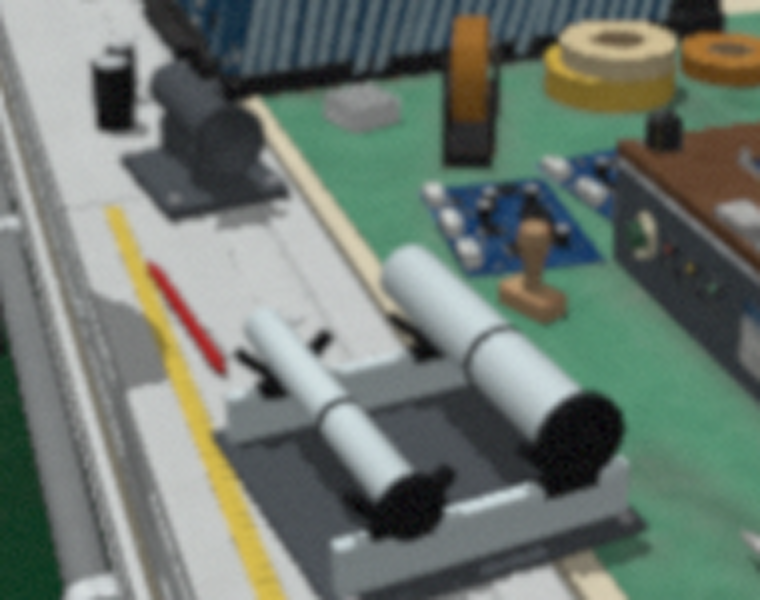

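The crop shows the slim tube's ring at full-frame pixel ≈(273,272), the thick tube on the right, and the holder mouth facing the camera at ≈(248,206). Next I'll fit the axes from the cloud.

```bash
cat > fit.py <<'E'
from h import *
from scipy.optimize import least_squares
def fitcyl(Q,r,z,x0):
    # axis level at z: params x at y0, slope ; dist to axis = r
    y0=Q[:,1].mean()
    def f(p):
        s=np.array([np.sin(p[1]),np.cos(p[1])]); dx=(Q[:,0]-p[0])*s[1]-(Q[:,1]-y0)*s[0]
        return np.hypot(dx,Q[:,2]-p[2])-r
    s=least_squares(f,[x0,-.1,z],loss='soft_l1',f_scale=.002)
    a=s.x[1]; D=np.array([np.sin(a),np.cos(a)]); t=(Q[:,:2]-[s.x[0],y0])@D
    print('x %.4f at y %.4f ang %.3f z %.4f rms %.4f n %d'%(s.x[0],y0,a,s.x[2],np.sqrt(np.median(s.fun**2)),len(Q)),'t range',np.round(np.percentile(t,[0,1,99,100]),4))
    return np.array([s.x[0],y0]),D,t
if __name__=='__main__':
    d=load('d1');P=cloud(d);F=d['frame'].astype(int);ok=d['range_z']>0
    v,u=np.indices(ok.shape)
    def strip(a,b,w):
        a,b=np.array(a,float),np.array(b,float);n=(b-a)/np.linalg.norm(b-a)
        t=(u-a[0])*n[0]+(v-a[1])*n[1];s=(u-a[0])*n[1]-(v-a[1])*n[0]
        return ok&(t>-6)&(t<np.linalg.norm(b-a)+6)&(abs(s)<w)
    bright=F.min(-1)>100
    m=strip((255,251),(286,288),4)&(P[...,2]>.042); Q=P[m]
    p,D,_=fitcyl(Q,.010,.048,.43)
    # mark in pixel
    for uv in [(272.5,272),]:
        print('mark',np.round(at_range(d,*uv),4),np.round(at_z(d,*uv,.057),4), 't', (at_range(d,*uv)[:2]-p)@D)
    m=strip((292,240),(330,272),6)&(P[...,2]>.055); fitcyl(P[m],.016,.057,.5)
    m=(u>225)&(u<262)&(v>184)&(v<215)&ok&(P[...,2]>.035)&(P[...,1]<.25)&(P[...,0]>.38)&(P[...,0]<.5)
    Q=P[m];print(Q.min(0),Q.max(0))
    # radial profile of holder: sleeve part
    fitcyl(Q[Q[:,1]>Q[:,1].min()+.03],.017,.05,.44)
    i=np.argsort(Q[:,1]);print(np.round(Q[i][::max(1,len(Q)//40)],3))
E
python3 fit.py
```

```text
x 0.4338 at y -0.3162 ang -0.116 z 0.0489 rms 0.0005 n 466 t range [-0.081  -0.0799  0.0871  0.0883]
mark [ 0.4304 -0.3247  0.0568] [ 0.4304 -0.325   0.057 ] t -0.008071842758973076
x 0.5143 at y -0.3123 ang -0.120 z 0.0575 rms 0.0006 n 737 t range [-0.0737 -0.0726  0.0905  0.0964]
[4.28649424e-01 1.99428768e-05 3.51324892e-02] [0.48581665 0.19580939 0.07449594]
x 0.4517 at y 0.0687 ang -0.038 z 0.0520 rms 0.0020 n 281 t range [-0.0388 -0.038   0.0462  0.1257]
[[0.437 0.    0.05 ]
 [0.438 0.002 0.057]
 [0.469 0.003 0.07 ]
 [0.447 0.005 0.035]
 [0.465 0.006 0.073]
 [0.482 0.007 0.049]
 [0.472 0.008 0.066]
 [0.48  0.009 0.048]
 [0.478 0.01  0.053]
 [0.47  0.012 0.038]
 [0.449 0.014 0.04 ]
 [0.465 0.015 0.04 ]
 [0.471 0.016 0.055]
 [0.451 0.019 0.04 ]
 [0.467 0.022 0.04 ]
 [0.44  0.025 0.053]
 [0.443 0.027 0.06 ]
 [0.467 0.031 0.044]
 [0.455 0.034 0.066]
 [0.468 0.037 0.053]
 [0.44  0.039 0.058]
 [0.461 0.041 0.041]
 [0.438 0.044 0.051]
 [0.437 0.047 0.053]
 [0.437 0.051 0.046]
 [0.444 0.053 0.067]
 [0.447 0.056 0.068]
 [0.456 0.061 0.068]
 [0.461 0.064 0.044]
 [0.45  0.068 0.069]
 [0.44  0.073 0.066]
 [0.438 0.079 0.064]
 [0.481 0.082 0.048]
 [0.474 0.085 0.054]
 [0.453 0.087 0.067]
 [0.467 0.09  0.059]
 [0.434 0.093 0.042]
 [0.474 0.097 0.062]
 [0.432 0.103 0.059]
 [0.441 0.11  0.064]
 [0.43  0.115 0.043]]
```

```bash
cat > go.py <<'E'
from h import *
from scipy.spatial.transform import Rotation as R
def delta(pos,ang):
    """ang: axis dir (sin a, cos a); prints tool-frame shift & turn to bring TCP to pos with tool x || axis"""
    o=ctrl.get_obs(); M=R.from_rotvec(o['tool_rot']).as_matrix()
    D=np.array([np.sin(ang),np.cos(ang),0])
    if M[:,0]@D<0: D=-D
    l=M.T@D; turn=np.degrees(np.arctan2(l[1],l[0]))
    print('tool',np.round(o['tool_pos'],4),'x',np.round(M[:,0],3),'y',np.round(M[:,1],3),'z',np.round(M[:,2],3),'q',np.round(o['q'],2))
    print('shift now cm',np.round(M.T@(np.array(pos)-o['tool_pos'])*100,2),'turn',round(turn,2),
      'shift after turn',np.round((M@R.from_euler('z',turn,degrees=True).as_matrix()).T@(np.array(pos)-o['tool_pos'])*100,2),'F',np.round(o['contact_force'],1),'open',o['opening'],'grip',o['grip_force'],'t',o['t'])
E
python3 -c "
from go import *
delta([.438,-.352,.205],-.116);d=snap('wrist','w1');print(np.round(d['cam_to_world'],3))"
```

```text
tool [ 0.1731 -0.5999  0.2055] x [0.961 0.277 0.   ] y [ 0.277 -0.961 -0.002] z [-0.     0.002 -1.   ] q [-1.41  0.05  1.61 -0.    1.48 -0.12]
shift now cm [ 32.32 -16.48   0.09] turn -80.56 shift after turn [21.56 29.18  0.09] F [-0.   1.   0.1] open 0.08528245249618426 grip 0.0 t 0.1
[[ 0.277 -0.923 -0.268  0.241]
 [-0.961 -0.267 -0.076 -0.58 ]
 [-0.002  0.278 -0.96   0.372]
 [ 0.     0.     0.     1.   ]]
```

>>> {"api": "send_rows", "payload": {"rows": [[5,[4.6,-2.35,0],0],[5,[4.6,-2.35,0],0],[5,[4.6,-2.35,0],0],[5,[4.6,-2.35,0],0],[5,[4.6,-2.35,0],0],[5,[4.6,-2.35,0],0],[5,[4.6,-2.35,0],0],[5,[0,0,0],-10],[5,[0,0,0],-10],[5,[0,0,0],-10]], "newtons": 40}}

```text
t: 1.4
tool_pos: [0.437, -0.3527, 0.2061]
tool_rot: [-2.886, -1.239, 0.0]
contact_force: [0.4, -0.3, 0.2]
opening: 0.05
grip_force: 0.0
```

>>> {"api": "send_rows", "payload": {"rows": [[5,[0,0,0],-10],[5,[0,0,0],-10],[5,[0,0,0],-10],[5,[0,0,0],-10],[5,[0,0,0],-10],[5,[0,0,0],0]]}}

```text
t: 2.15
tool_pos: [0.4369, -0.353, 0.2062]
tool_rot: [-2.102, -2.334, -0.0]
contact_force: [0.6, 0.2, -0.4]
opening: 0.05
grip_force: 0.0
```

```bash
python3 -c "
from go import *
d=snap('wrist','w2')
delta([.438,-.352,.029],-.116)"
```

```text
tool [ 0.4369 -0.3531  0.2063] x [-0.103  0.995  0.   ] y [ 0.995  0.103 -0.   ] z [-0.  0. -1.] q [-0.81 -0.1   1.76  0.    1.48 -0.92]
shift now cm [ 0.09  0.13 17.73] turn -0.73 shift after turn [ 0.09  0.13 17.73] F [ 0.4 -0.4  0.4] open 0.05004860029332714 grip 0.0 t 2.2
```

View pics/w2.png

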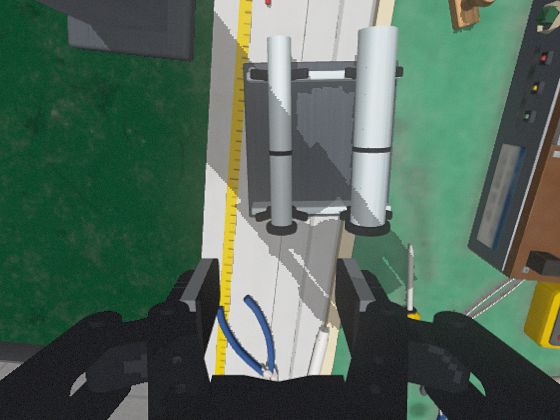

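The wrist view shows the slim tube on columns 268–292, open end at row 38, ring at (280,153) and cap at row 229. I'll check its pose from this view.

```bash
python3 -c "
from fit import *
d=load('w2')
for p in [(268.5,60),(291,60),(270,190),(292,190)]: print(p,np.round(at_z(d,*p,.048),4))
print('mark',at_z(d,280.5,153,.058),at_range(d,280,153),'cap',at_z(d,282,229,.05),'open',at_z(d,279,38,.055))
P=cloud(d);v,u=np.indices(P.shape[:2])
m=(u>265)&(u<296)&(v>45)&(v<205)&(P[...,2]>.049)&(P[...,2]<.07)
fitcyl(P[m],.010,.048,.43)"
```

```text
(268.5, 60) [ 0.4183 -0.2452  0.048 ]
(291, 60) [ 0.4372 -0.2432  0.048 ]
(270, 190) [ 0.4306 -0.3572  0.048 ]
(292, 190) [ 0.451 -0.355  0.048]
mark [ 0.4364922  -0.32079992  0.058     ] [ 0.43606273 -0.32089014  0.0576333 ] cap [ 0.44580162 -0.39355226  0.05      ] open [ 0.42539811 -0.22853467  0.055     ]
x 0.4336 at y -0.2972 ang -0.121 z 0.0470 rms 0.0004 n 3421 t range [-0.0723 -0.0698  0.0623  0.0638]
```

>>> {"api": "send_rows", "payload": {"rows": [[5,[0.2,0.28,4.5],-1],[5,[0,0,5],0],[5,[0,0,4.5],0],[5,[0,0,2.7],0],[5,[0,0,1.0],0],[5,[0,0,0],0],[1,[0,0,0],0],[1,[0,0,0],0],[1,[0,0,0],0],[1,[0,0,0],0]], "newtons": 40}}

```text
t: 3.45
tool_pos: [0.44, -0.3519, 0.0316]
tool_rot: [2.079, 2.353, -0.001]
contact_force: [-2.5, 1.0, 5.7]
opening: 0.0108
grip_force: 6.7
```

>>> {"api": "send_rows", "payload": {"rows": [[1,[0,0,0],0],[1,[0,0,0],0]]}}

```text
t: 3.7
tool_pos: [0.44, -0.3519, 0.0316]
tool_rot: [2.079, 2.353, -0.001]
contact_force: [-2.5, -0.0, 5.9]
opening: 0.01
grip_force: 6.7
```

Opening 10 mm on a 20 mm tube can't be right, so I'll look.

```bash
python3 -c "
from go import *
d=snap('wrist','w3');s=snap('side','d3')
a=d['frame'][120:420,130:430];b=cv2.resize(s['frame'][170:340,190:360],(300,300),interpolation=cv2.INTER_CUBIC)
cv2.imwrite('pics/m3.png',cv2.resize(np.hstack([a,b]),(800,400))[:,:,::-1]);delta([.44,-.352,.029],-.12)"
```

```text
tool [ 0.4401 -0.3519  0.0316] x [-0.123  0.992 -0.002] y [0.992 0.123 0.001] z [ 0.001 -0.002 -1.   ] q [-0.81  0.08  1.89 -0.    1.17 -0.93]
shift now cm [-0.01 -0.01  0.26] turn 0.21 shift after turn [-0.01 -0.01  0.26] F [-3.7  0.1  6.6] open 0.010307949465050743 grip 6.7189921438694 t 3.8
```

View pics/m3.png

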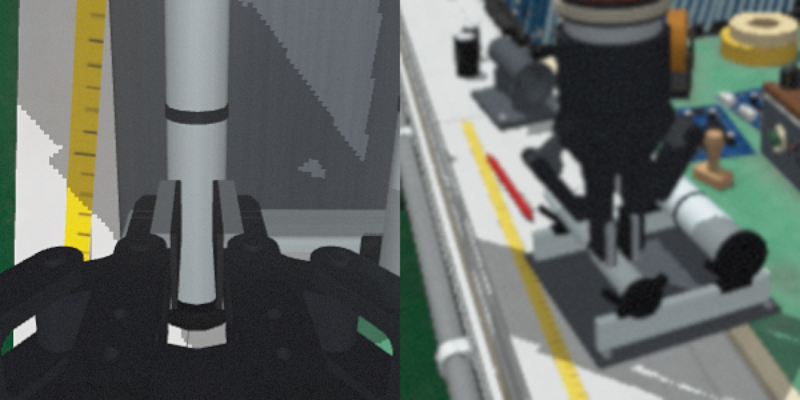

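```bash
python3 -c "
from go import *
d=load('w3');np.set_printoptions(linewidth=200)
P=cloud(d)
for v in (240,254,258,264,275,285):
  print(v,[(u,)+tuple(np.round(P[v,u]*1000).astype(int)) for u in range(244,318,4)])
"
```

```text
240 [(244, np.int64(422), np.int64(-358), np.int64(4)), (248, np.int64(424), np.int64(-357), np.int64(6)), (252, np.int64(426), np.int64(-356), np.int64(6)), (256, np.int64(429), np.int64(-339), np.int64(49)), (260, np.int64(431), np.int64(-337), np.int64(54)), (264, np.int64(433), np.int64(-337), np.int64(55)), (268, np.int64(434), np.int64(-336), np.int64(56)), (272, np.int64(436), np.int64(-336), np.int64(56)), (276, np.int64(438), np.int64(-335), np.int64(57)), (280, np.int64(439), np.int64(-335), np.int64(57)), (284, np.int64(441), np.int64(-335), np.int64(57)), (288, np.int64(443), np.int64(-335), np.int64(55)), (292, np.int64(445), np.int64(-335), np.int64(55)), (296, np.int64(447), np.int64(-336), np.int64(53)), (300, np.int64(454), np.int64(-353), np.int64(6)), (304, np.int64(456), np.int64(-353), np.int64(4)), (308, np.int64(458), np.int64(-353), np.int64(5)), (312, np.int64(461), np.int64(-352), np.int64(6)), (316, np.int64(463), np.int64(-352), np.int64(5))]
254 [(244, np.int64(422), np.int64(-366), np.int64(5)), (248, np.int64(425), np.int64(-366), np.int64(4)), (252, np
[... 4131 characters left out ...]
64(-346), np.int64(77)), (268, np.int64(437), np.int64(-357), np.int64(55)), (272, np.int64(439), np.int64(-357), np.int64(56)), (276, np.int64(440), np.int64(-356), np.int64(57)), (280, np.int64(442), np.int64(-356), np.int64(56)), (284, np.int64(444), np.int64(-356), np.int64(56)), (288, np.int64(446), np.int64(-356), np.int64(56)), (292, np.int64(444), np.int64(-340), np.int64(86)), (296, np.int64(445), np.int64(-340), np.int64(85)), (300, np.int64(447), np.int64(-340), np.int64(85)), (304, np.int64(448), np.int64(-340), np.int64(86)), (308, np.int64(450), np.int64(-339), np.int64(86)), (312, np.int64(452), np.int64(-343), np.int64(78)), (316, np.int64(454), np.int64(-343), np.int64(78))]
```

```bash
python3 -c "
from go import *
s=load('d3');c=snap('scene','s3')
T=np.array(c['cam_to_world'])
def px(d,p):
    T=np.array(d['cam_to_world']);q=T[:3,:3].T@(np.array(p)-T[:3,3]);r=q[:2]/q[2];r=r*(1+d['k1']*r@r);return r*[d['fx'],d['fy']]+[d['cx'],d['cy']]
out=[]
for d in (s,c):
    u,v=px(d,[.44,-.352,.05]).astype(int);print(u,v);u=max(u,50);v=min(max(v,75),345)
    out.append(cv2.resize(d['frame'][v-75:v+75,u-50:u+50],(400,600),interpolation=cv2.INTER_CUBIC))
cv2.imwrite('pics/m4.png',np.hstack(out)[:,:,::-1])"
```

```text
282 282
318 275
```

View pics/m4.png

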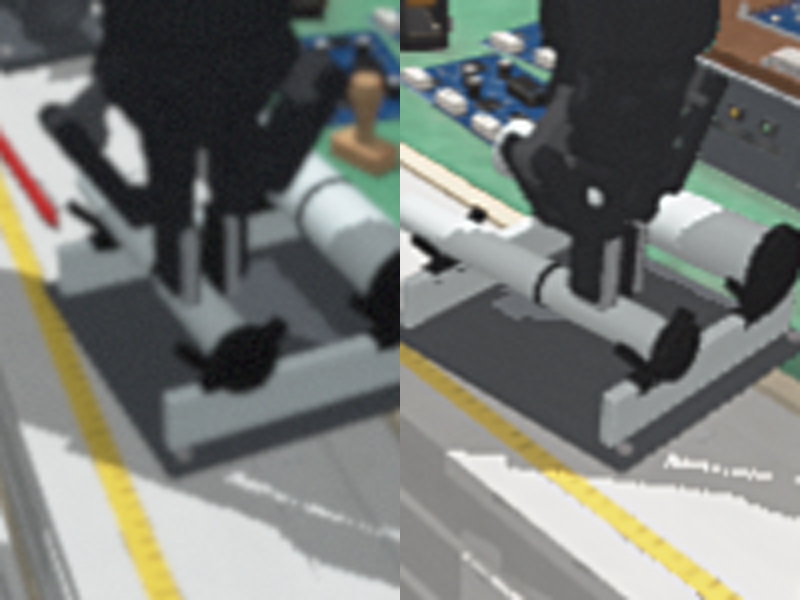

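The crops show the fingertips resting on top of the tube instead of straddling it. I'll check where the real tips are relative to the TCP.

```bash
python3 -c "
from h import *
for t,pz,c in (('s1',[.173,-.6,.2055],None),('s3',[.44,-.352,.0316],None),('w1',[.173,-.6,.2055],None),('w2',[.437,-.353,.2063],None),('w3',[.44,-.352,.0316],None)):
    d=load(t);P=cloud(d);r=P-np.array(pz)
    m=(d['range_z']>0)&(np.hypot(r[...,0],r[...,1])<.065)&(r[...,2]<.08)&(d['frame'].max(-1)<190)
    lo=.03 if 0 else -.03
    h,e=np.histogram(r[m][:,2],bins=np.arange(-.04,.08,.004));print(t,dict(zip(np.round(e[:-1]*1000).astype(int).tolist(),h.tolist())))
print(ctrl.grip_point_offset)
"
```

```text
s1 {-40: 0, -36: 0, -32: 0, -28: 0, -24: 0, -20: 0, -16: 0, -12: 0, -8: 0, -4: 0, 0: 0, 4: 0, 8: 0, 12: 0, 16: 0, 20: 0, 24: 0, 28: 0, 32: 0, 36: 85, 40: 157, 44: 207, 48: 245, 52: 247, 56: 255, 60: 265, 64: 266, 68: 257, 72: 236}
s3 {-40: 14, -36: 549, -32: 305, -28: 916, -24: 54, -20: 58, -16: 52, -12: 53, -8: 43, -4: 72, 0: 22, 4: 24, 8: 63, 12: 105, 16: 165, 20: 200, 24: 173, 28: 63, 32: 40, 36: 31, 40: 38, 44: 37, 48: 37, 52: 41, 56: 36, 60: 19, 64: 32, 68: 53, 72: 78}
w1 {-40: 0, -36: 0, -32: 0, -28: 0, -24: 0, -20: 0, -16: 0, -12: 0, -8: 0, -4: 0, 0: 0, 4: 0, 8: 0, 12: 0, 16: 0, 20: 0, 24: 0, 28: 0, 32: 2, 36: 214, 40: 482, 44: 639, 48: 711, 52: 778, 56: 861, 60: 929, 64: 918, 68: 714, 72: 844}
w2 {-40: 0, -36: 0, -32: 0, -28: 0, -24: 0, -20: 0, -16: 0, -12: 0, -8: 0, -4: 0, 0: 0, 4: 0, 8: 0, 12: 0, 16: 0, 20: 0, 24: 42, 28: 210, 32: 353, 36: 432, 40: 512, 44: 520, 48: 575, 52: 631, 56: 579, 60: 755, 64: 717, 68: 699, 72: 1476}
w3 {-40: 0, -36: 3296, -32: 2181, -28: 16479, -24: 170, -20: 199, -16: 188, -12: 207, -8: 233, -4: 580, 0: 90, 4: 0, 8: 0, 12: 51, 16: 504, 20: 2669, 24: 5581, 28: 670, 32: 309, 36: 354, 40: 317, 44: 406, 48: 405, 52: 362, 56: 322, 60: 821, 64: 615, 68: 1508, 72: 1782}
0.0187
```

The pads sit about 24 mm higher than the reported TCP implies: open +36 mm where +13 was expected, and +27 mm at 5 cm. The reported z for this grasp should therefore be about 0.006. Next: lift, reopen, go lower.

>>> {"api": "send_rows", "payload": {"rows": [[1,[0,0,-3],0],[5,[0,0,0],0],[5,[0,0,0],0],[5,[0,0,0],0],[5,[0,0,2.5],0],[5,[0,0,1.5],0],[5,[0,0,1.3],0],[5,[0,0,0],0]], "newtons": 40}}

```text
t: 4.85
tool_pos: [0.4387, -0.35, 0.005]
tool_rot: [-2.078, -2.352, -0.0]
contact_force: [-0.4, -0.2, 0.8]
opening: 0.05
grip_force: 0.0
```

```bash
python3 -c "
from fit import *
from go import *
delta([.44,-.352,.005],-.12)
d=snap('wrist','w5');P=cloud(d);v,u=np.indices(P.shape[:2])
m=(u>240)&(u<320)&(v>20)&(v<250)&(P[...,2]>.049)&(P[...,2]<.075)&(abs(P[...,0]-.43)<.03)
fitcyl(P[m],.010,.048,.43)
m=(d['range_z']>0)&(P[...,2]<.05)&(d['frame'].max(-1)<190)&(abs(P[...,1]+.343)<.004)&(P[...,2]>.02);print(np.unique(np.round(P[m],3),axis=0)[::8])
"
```

```text
tool [ 0.4387 -0.35    0.005 ] x [-0.123  0.992  0.003] y [ 0.992  0.123 -0.002] z [-0.002  0.002 -1.   ] q [-0.81  0.12  1.9   0.    1.12 -0.93]
shift now cm [-0.21  0.1  -0.  ] turn 0.21 shift after turn [-0.21  0.1  -0.  ] F [-0.4 -0.2  0.8] open 0.049962102221366884 grip 0.0 t 4.85
x 0.4325 at y -0.2884 ang -0.122 z 0.0470 rms 0.0003 n 12958 t range [-0.0416 -0.0384  0.0327  0.0344]
[[ 0.401 -0.347  0.049]
 [ 0.406 -0.343  0.037]
 [ 0.407 -0.343  0.04 ]
 [ 0.407 -0.343  0.048]
 [ 0.408 -0.343  0.038]
 [ 0.408 -0.343  0.046]
 [ 0.408 -0.342  0.046]
 [ 0.409 -0.343  0.04 ]
 [ 0.409 -0.343  0.049]
 [ 0.41  -0.343  0.036]
 [ 0.41  -0.343  0.045]
 [ 0.41  -0.342  0.04 ]
 [ 0.411 -0.343  0.036]
 [ 0.411 -0.343  0.046]
 [ 0.411 -0.342  0.042]
 [ 0.412 -0.343  0.034]
 [ 0.412 -0.343  0.046]
 [ 0.412 -0.342  0.04 ]
 [ 0.412 -0.342  0.048]
 [ 0.413 -0.347  0.046]
 [ 0.413 -0.346  0.044]
 [ 0.413 -0.345  0.038]
 [ 0.413 -0.345  0.047]
 [ 0.413 -0.344  0.04 ]
 [ 0.413 -0.343  0.036]
 [ 0.413 -0.343  0.048]
 [ 0.413 -0.342  0.041]
 [ 0.414 -0.347  0.035]
 [ 0.429 -0.345  0.048]
 [ 0.429 -0.34   0.05 ]
 [ 0.43  -0.345  0.05 ]
 [ 0.448 -0.339  0.05 ]
 [ 0.449 -0.344  0.049]
 [ 0.463 -0.344  0.042]
 [ 0.463 -0.343  0.044]
 [ 0.463 -0.342  0.038]
 [ 0.463 -0.342  0.047]
 [ 0.463 -0.341  0.038]
 [ 0.463 -0.341  0.048]
 [ 0.463 -0.34   0.041]
 [ 0.463 -0.34   0.05 ]
 [ 0.463 -0.339  0.048]
 [ 0.464 -0.346  0.033]
 [ 0.464 -0.346  0.043]
 [ 0.464 -0.345  0.039]
 [ 0.464 -0.344  0.035]
 [ 0.464 -0.344  0.047]
 [ 0.464 -0.343  0.042]
 [ 0.472 -0.339  0.048]
 [ 0.474 -0.339  0.041]
 [ 0.505 -0.347  0.05 ]
 [ 0.505 -0.342  0.049]]
```

>>> {"api": "send_rows", "payload": {"rows": [[1,[0,0,0],0],[1,[0,0,0],0],[1,[0,0,0],0],[1,[0,0,0],0],[1,[0,0,0],0]], "newtons": 40}}

```text
t: 5.52
tool_pos: [0.4399, -0.3515, 0.0076]
tool_rot: [2.079, 2.354, -0.001]
contact_force: [-2.3, 0.5, 5.9]
opening: 0.0189
grip_force: 39.2
```

>>> {"api": "send_rows", "payload": {"rows": [[1,[0,0,-1],0],[1,[0,0,-4],0],[1,[0,0,-5],0],[1,[0,0,-5],0],[1,[5.5,2.3,0],0],[1,[5.5,2.3,0],0],[1,[5.5,2.3,0],0],[1,[5.5,2.3,0],0],[1,[5.5,2.3,0],0],[1,[5.5,2.3,0],0]]}}

```text
t: 6.78
tool_pos: [0.5358, -0.0043, 0.1566]
tool_rot: [2.08, 2.354, 0.001]
contact_force: [0.9, -0.6, 0.5]
opening: 0.0188
grip_force: 39.2
```

>>> {"api": "send_rows", "payload": {"rows": [[1,[0,0,0],0],[1,[0,0,0],0]]}}

```text
t: 7.02
tool_pos: [0.5355, -0.0063, 0.1563]
tool_rot: [-2.079, -2.355, 0.001]
contact_force: [-0.0, 0.1, -0.7]
opening: 0.0189
grip_force: 39.3
```

```bash
python3 -c "
from go import *
d=snap('wrist','w6');delta([.46,0,.05],-.12)"
```

```text
tool [ 0.5354 -0.007   0.1564] x [-0.123  0.992 -0.   ] y [ 0.992  0.123 -0.001] z [-0.001 -0.    -1.   ] q [-0.15 -0.13  1.87 -0.    1.4  -0.27]
shift now cm [ 1.62 -7.4  10.64] turn 0.18 shift after turn [ 1.6  -7.4  10.64] F [-0.3  0.2 -0.7] open 0.018576879721414086 grip 39.29178178310394 t 7.075
```

View pics/w6.png

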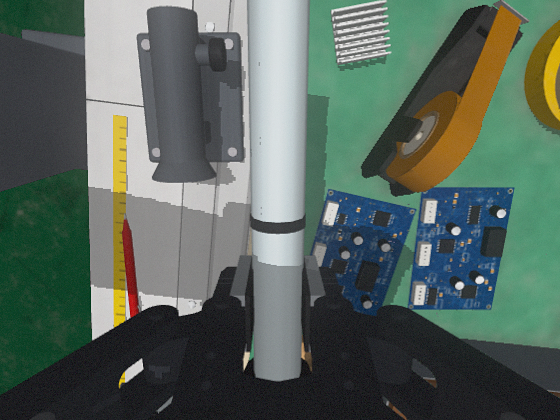

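The holder is clear here: sleeve columns 148–212, rows 8–160, flared mouth edge at row ≈180. The held tube's ring is at (278,226). I'll fit both from the same view.

```bash
python3 -c "
from fit import *
from go import *
d=load('w6');P=cloud(d);v,u=np.indices(P.shape[:2]);ok=d['range_z']>0
m=ok&(u>140)&(u<198)&(v>14)&(v<150)&(P[...,2]>.052)&(P[...,2]<.08)
p,D,_=fitcyl(P[m],.017,.05,.45)
m=ok&(u>135)&(u<235)&(v>150)&(v<195)&(P[...,2]>.05);Q=P[m]
t=(Q[:,:2]-p)@D;s=(Q[:,0]-p[0])*D[1]-(Q[:,1]-p[1])*D[0]
for a in np.arange(t.min(),t.min()+.02,.002):
    k=(t>=a)&(t<a+.002)
    if k.any(): print('t %.4f s %.4f..%.4f zmax %.4f n %d'%(a,s[k].min(),s[k].max(),Q[k,2].max(),k.sum()))
t0=np.percentile(t,.5);print('mouth by range',p+D*t0, [np.round(at_z(d,*c,.05),4) for c in((153,179),(217,179))], at_z(d,185,182,.075))
m=ok&(u>245)&(u<310)&(v>3)&(v<250)&(P[...,2]>.1)&(P[...,2]<.28);Q=P[m];print(Q[:,2].max())
# tube incl. pitch: top line
tool=ctrl.get_obs()['tool_pos']
fitcyl(Q,.010,Q[:,2].max()-.01,.53)
for vv in (10,60,120,180,210,240): print(vv,P[vv,250:306,2].max().round(4),np.round(P[vv,272:284].mean(0),4))
print('mark',np.round(P[222:231,276:281].mean((0,1)),4),'tool',tool)
"
```

```text
x 0.4527 at y 0.0729 ang -0.131 z 0.0489 rms 0.0004 n 5964 t range [-0.0477 -0.0463  0.0396  0.0422]
t -0.0701 s -0.0237..0.0246 zmax 0.0745 n 170
t -0.0681 s -0.0226..0.0232 zmax 0.0739 n 190
t -0.0661 s -0.0219..0.0228 zmax 0.0733 n 180
t -0.0641 s -0.0206..0.0210 zmax 0.0716 n 168
t -0.0621 s -0.0192..0.0206 zmax 0.0701 n 163
t -0.0601 s -0.0185..0.0192 zmax 0.0696 n 154
t -0.0581 s -0.0174..0.0176 zmax 0.0686 n 140
t -0.0561 s -0.0168..0.0169 zmax 0.0681 n 124
t -0.0541 s -0.0167..0.0167 zmax 0.0683 n 116
t -0.0521 s -0.0159..0.0171 zmax 0.0668 n 128
t -0.0501 s -0.0146..0.0169 zmax 0.0674 n 107
mouth by range [0.46182896 0.00376356] [array([ 0.4376, -0.0014,  0.05  ]), array([0.487 , 0.0048, 0.05  ])] [0.46839022 0.00526763 0.075     ]
0.2074764508793307
x 0.5279 at y 0.0579 ang -0.122 z 0.1954 rms 0.0003 n 14134 t range [-0.0459 -0.0419  0.0353  0.0378]
10 0.3227 [0.524  0.0891 0.2149]
60 0.2057 [0.5253 0.0777 0.2051]
120 0.2068 [0.5275 0.06   0.2055]
180 0.207 [0.53   0.0408 0.2057]
210 0.2066 [0.5313 0.0304 0.2056]
240 0.2067 [0.5326 0.0194 0.2052]
mark [0.532  0.0257 0.2088] tool [ 0.53544873 -0.00697881  0.15638103]
```

>>> {"api": "send_rows", "payload": {"rows": [[1,[0,0,0],-0.5],[1,[-4.1,-2.38,0],0],[1,[-4.1,-2.38,0],0],[1,[-4.1,-2.38,0],0],[1,[0,0,5],0],[1,[0,0,5],0],[1,[0,0,3],0],[1,[0,0,1.6],0],[1,[0,0,0],0],[1,[0,0,0],0]]}}

```text
t: 8.32
tool_pos: [0.4826, -0.1386, 0.0123]
tool_rot: [2.068, 2.361, 0.001]
contact_force: [0.2, -0.5, -0.9]
opening: 0.0182
grip_force: 39.4
```

```bash
python3 -c "
from fit import *
from go import *
delta([.4807,-.1382,.0099],-.131)
d=snap('wrist','w7');P=cloud(d);v,u=np.indices(P.shape[:2]);ok=d['range_z']>0
T=np.array(d['cam_to_world']);print(T[:3,3])
m=ok&(u>245)&(u<310)&(v>30)&(v<240)&(P[...,2]>.045)&(P[...,2]<.07);fitcyl(P[m],.010,.049,.47)
s=snap('side','d7');P=cloud(s)
a=cv2.resize(s['frame'][165:285,200:320],(600,600),interpolation=cv2.INTER_CUBIC);cv2.imwrite('pics/c7.png',a[:,:,::-1])
"
```

```text
tool [ 0.4826 -0.1386  0.0123] x [-0.132  0.991 -0.002] y [0.991 0.132 0.003] z [ 0.003 -0.001 -1.   ] q [-0.43 -0.03  2.05  0.    1.13 -0.56]
shift now cm [ 0.06 -0.18  0.24] turn 0.06 shift after turn [ 0.06 -0.18  0.24] F [ 0.2 -0.5 -0.9] open 0.018155378470268907 grip 39.42806303501129 t 8.325
[ 0.47308432 -0.06817674  0.17860253]
x 0.4747 at y -0.0771 ang -0.131 z 0.0514 rms 0.0003 n 11932 t range [-0.0384 -0.0356  0.0308  0.0327]
```

View pics/c7.png

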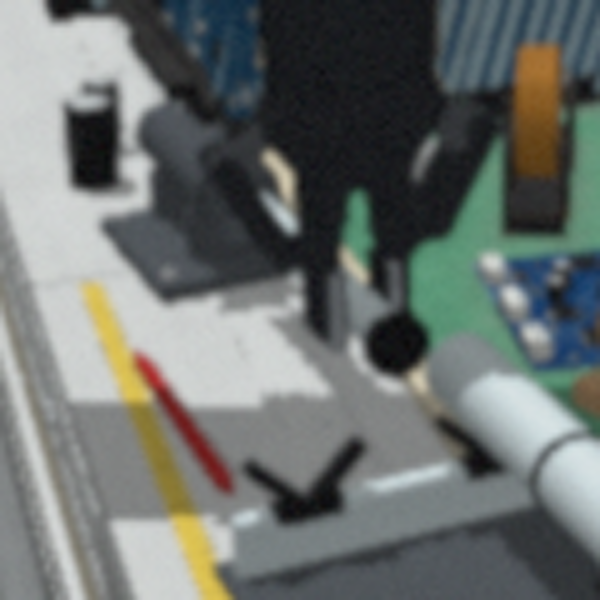

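The side crop shows the tube clear of the rack and lined up behind the holder, with the thick tube still in place. I'll correct by −2 mm sideways and 2.5 mm down, then start inserting.

>>> {"api": "send_rows", "payload": {"rows": [[1,[0,-0.2,0.25],0],[1,[1,0,0],0],[1,[1,0,0],0],[1,[1,0,0],0],[1,[1,0,0],0],[1,[0,0,0],0]]}}

```text
t: 9.18
tool_pos: [0.4738, -0.0975, 0.008]
tool_rot: [-2.068, -2.365, 0.0]
contact_force: [1.1, -0.7, -0.6]
opening: 0.0189
grip_force: 39.4
```

```bash
python3 -c "
from fit import *
from go import *
delta([.4663,-.0292,.0099],-.131)
d=snap('wrist','w8');P=cloud(d);v,u=np.indices(P.shape[:2]);ok=d['range_z']>0
m=ok&(u>245)&(u<310)&(v>60)&(v<240)&(P[...,2]>.045)&(P[...,2]<.065);fitcyl(P[m],.010,.049,.47)
"
```

```text
tool [ 0.4738 -0.0975  0.008 ] x [-0.133  0.991  0.   ] y [ 0.991  0.133 -0.   ] z [-0.  0. -1.] q [-0.36 -0.07  2.09 -0.    1.12 -0.49]
shift now cm [ 6.87  0.17 -0.19] turn 0.16 shift after turn [ 6.87  0.15 -0.19] F [ 1.1 -0.7 -0.6] open 0.01888483606585261 grip 39.427658915519714 t 9.175
x 0.4666 at y -0.0410 ang -0.132 z 0.0472 rms 0.0003 n 10108 t range [-0.0341 -0.0309  0.0272  0.0285]
```

>>> {"api": "send_rows", "payload": {"rows": [[1,[0,0.1,-0.12],0],[1,[1,0,0],0],[1,[1,0,0],0],[1,[1,0,0],0],[1,[1,0,0],0],[1,[1,0,0],0],[1,[0,0,0],0],[1,[0,0,0],0]]}}

```text
t: 10.22
tool_pos: [0.4685, -0.0487, 0.0094]
tool_rot: [2.069, 2.364, -0.0]
contact_force: [-0.2, -0.6, -0.4]
opening: 0.0186
grip_force: 39.4
```

```bash
python3 -c "
from fit import *
from go import *
delta([.4663,-.0292,.0099],-.131)
d=snap('wrist','w9');P=cloud(d);v,u=np.indices(P.shape[:2]);ok=d['range_z']>0
m=ok&(u>245)&(u<310)&(v>150)&(v<245)&(P[...,2]>.045)&(P[...,2]<.062);fitcyl(P[m],.010,.049,.47)
cv2.imwrite('pics/c9.png',cv2.resize(d['frame'][80:280,180:380],(600,600),interpolation=cv2.INTER_CUBIC)[:,:,::-1])
"
```

```text
tool [ 0.4685 -0.0487  0.0094] x [-0.132  0.991 -0.   ] y [0.991 0.132 0.   ] z [ 0. -0. -1.] q [-0.26 -0.1   2.12 -0.    1.13 -0.39]
shift now cm [ 1.97  0.04 -0.05] turn 0.1 shift after turn [ 1.97  0.04 -0.05] F [-0.2 -0.6 -0.4] open 0.018633022554972286 grip 39.42810595035553 t 10.225
x 0.4639 at y -0.0118 ang -0.128 z 0.0487 rms 0.0003 n 3983 t range [-0.016  -0.0137  0.0126  0.0131]
```

View pics/c9.png

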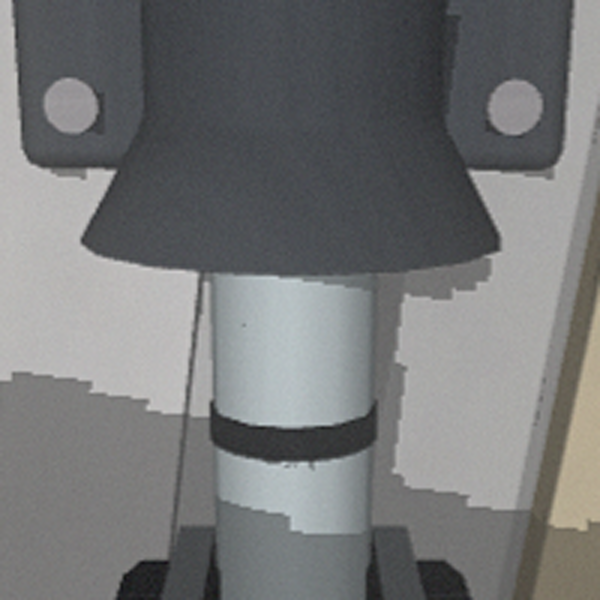

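The tube is centred in the flare. Mouth rim sides are at full-frame (207.3,160.7) and (346.7,161); ring-band sides are at ≈(250.7,220.5) and (305.3,220).

```bash
python3 -c "
from h import *
d=load('w9');D=np.array([-.131,.991,0])
a=[at_z(d,*p,.049)@D for p in((207.3,160.7),(346.7,161))];b=[at_z(d,*p,.049)@D for p in((250.7,220.5),(305.3,220))]
print(a,b,np.mean(a)-np.mean(b))
# top: rim top z .075 at row ~ (293,274)crop ; ring top z .059 at (293,443)
print(at_z(d,180+293/3,80+274/3,.0745)@D-at_z(d,180+293/3,80+443/3,.0588)@D)
"
```

```text
[np.float64(-0.057256850117621653), np.float64(-0.05730077414348101)] [np.float64(-0.07958334084172458), np.float64(-0.07936104712253945)] 0.02219338185158068
0.022445114556352792
```

>>> {"api": "send_rows", "payload": {"rows": [[1,[0.8,0,0],0],[1,[0.8,0,0],0],[1,[0.4,0,0],0],[1,[0,0,0],0],[1,[0,0,0],0],[1,[0,0,0],0]]}}

```text
t: 11.02
tool_pos: [0.4658, -0.029, 0.0093]
tool_rot: [2.07, 2.363, 0.0]
contact_force: [0.7, 0.5, -1.0]
opening: 0.0186
grip_force: 39.4
```

```bash
python3 -c "
from fit import *
from go import *
delta([.4663,-.0292,.0099],-.131)
d=snap('wrist','w10')
cv2.imwrite('pics/c10.png',cv2.resize(d['frame'][160:260,200:350],(750,500),interpolation=cv2.INTER_CUBIC)[:,:,::-1])
"
```

```text
tool [ 0.4658 -0.029   0.0093] x [-0.132  0.991 -0.   ] y [0.991 0.132 0.   ] z [ 0. -0. -1.] q [-0.22 -0.12  2.13 -0.    1.13 -0.35]
shift now cm [-0.03  0.05 -0.06] turn 0.07 shift after turn [-0.03  0.05 -0.06] F [ 0.7  0.5 -1. ] open 0.01860144044821649 grip 39.42789316177368 t 11.025
```

View pics/c10.png

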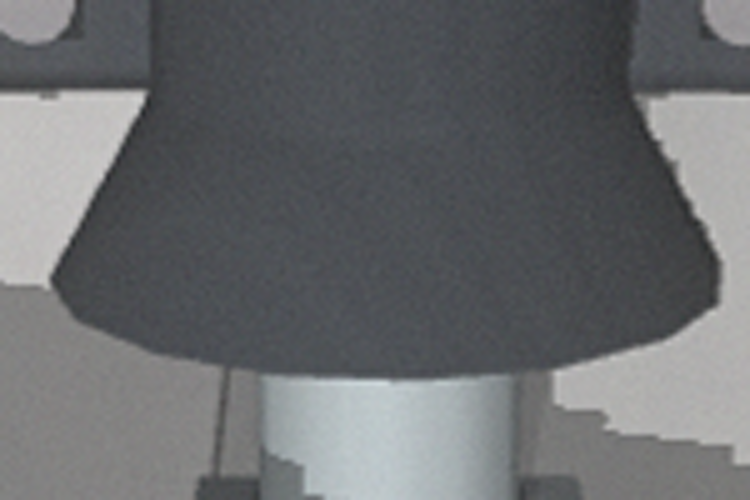

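The ring now lies hidden just under the rim. About 2 mm should remain by the w9 measure. I'll advance 2 mm, release, lift and look from behind the mouth.

>>> {"api": "send_rows", "payload": {"rows": [[1,[0.2,0,0],0],[1,[0,0,0],0],[1,[0,0,0],0],[5,[0,0,0],0],[5,[0,0,0],0],[5,[0,0,0],0],[5,[0,0,0],0],[5,[0,0,-2],0],[5,[0,0,-4],0],[5,[0,0,-4],0]]}}

```text
t: 12.32
tool_pos: [0.4651, -0.0268, 0.1101]
tool_rot: [-2.069, -2.363, 0.001]
contact_force: [0.2, 0.7, -0.4]
opening: 0.05
grip_force: 0.0
```

>>> {"api": "send_rows", "payload": {"rows": [[5,[-3,0,-3],0],[5,[-5,0,0],0],[5,[-3,0,0],0],[5,[0,0,0],0],[5,[0,0,0],0]]}}

```text
t: 12.95
tool_pos: [0.4797, -0.1353, 0.139]
tool_rot: [-2.069, -2.363, -0.0]
contact_force: [-0.1, -0.1, 0.1]
opening: 0.05
grip_force: 0.0
```

```bash
python3 -c "
from fit import *
from go import *
delta([.4663,-.0292,.0099],-.131)
d=snap('wrist','w11');print(np.array(d['cam_to_world'])[:3,3])
def px(d,p):
    T=np.array(d['cam_to_world']);q=T[:3,:3].T@(np.array(p)-T[:3,3]);r=q[:2]/q[2];r=r*(1+d['k1']*r@r);return r*[d['fx'],d['fy']]+[d['cx'],d['cy']]
u,v=px(d,[.462,.0035,.058]).astype(int);print(u,v);v=max(v,60)
u0,v0=u-75,v-60;print(u0,v0)
cv2.imwrite('pics/c11.png',cv2.resize(d['frame'][v0:v0+120,u0:u0+150],(750,600),interpolation=cv2.INTER_CUBIC)[:,:,::-1])
"
```

```text
tool [ 0.4797 -0.1353  0.139 ] x [-0.132  0.991  0.001] y [ 0.991  0.132 -0.   ] z [-0.001  0.001 -1.   ] q [-0.42 -0.2   1.97  0.    1.38 -0.56]
shift now cm [10.69  0.08 12.92] turn 0.08 shift after turn [10.69  0.06 12.92] F [-0.1 -0.1  0.1] open 0.04997860575380043 grip 0.0 t 12.95
[ 0.47076532 -0.0652588   0.30543957]
278 -9
203 0
```

View pics/c11.png

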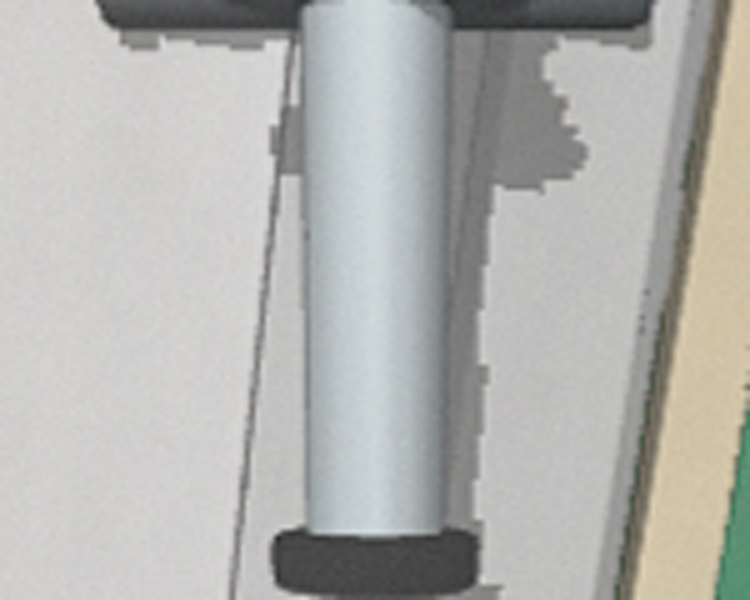

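The tube sits in the sleeve with the cap side outside (cap at full-frame rows ≈107–119), but the mouth is just off the top of the picture. That was my eleventh picture, one over the limit of ten, so I'll view no more. I'll back the camera off 5 cm and read the ring and mouth positions numerically.

>>> {"api": "send_rows", "payload": {"rows": [[5,[-5,0,0],0],[5,[0,0,0],0],[5,[0,0,0],0]]}}

```text
t: 13.38
tool_pos: [0.4865, -0.1844, 0.1391]
tool_rot: [-2.068, -2.364, -0.0]
contact_force: [-0.9, 0.3, -0.7]
opening: 0.0501
grip_force: 0.0
```

```bash
python3 -c "
from fit import *
d=snap('wrist','w12');D=np.array([-.131,.991]);print('cam',np.array(d['cam_to_world'])[:3,3])
P=cloud(d);ok=d['range_z']>0;v,u=np.indices(ok.shape)
t=P[...,:2]@D;s=(P[...,0]-.462)*.991+(P[...,1]-.0035)*.131;z=P[...,2]
m=ok&(abs(s)<.012)&(z>.045)&(z<.07)&(t<-.06)&(t>-.14);fitcyl(P[m],.010,.047,.47)
G=d['frame'].mean(-1)
# near-axis strip: row by row brightness, t, z
for r in range(0,230,2):
    k=ok[r]&(abs(s[r])<.006)&(z[r]>.03)
    if k.sum()>3: print(r,int(G[r,k].mean()),'t %.4f z %.4f  tz %.4f'%(np.median(t[r,k]),np.median(z[r,k]),at_z(d,np.median(u[r,k]),r,.057)[:2]@D))
" | awk 'NR<70'
```

```text
cam [ 0.47741027 -0.1143394   0.3054948 ]
x 0.4706 at y -0.0615 ang -0.124 z 0.0410 rms 0.0017 n 1216 t range [-0.0118 -0.0113  0.0131  0.0141]
0 198 t -0.1097 z 0.0493  tz -0.1117
2 198 t -0.1109 z 0.0497  tz -0.1128
4 198 t -0.1120 z 0.0494  tz -0.1139
6 198 t -0.1131 z 0.0493  tz -0.1150
8 198 t -0.1142 z 0.0490  tz -0.1161
10 197 t -0.1154 z 0.0490  tz -0.1172
12 197 t -0.1165 z 0.0490  tz -0.1184
14 197 t -0.1176 z 0.0488  tz -0.1195
16 197 t -0.1188 z 0.0487  tz -0.1206
18 197 t -0.1199 z 0.0483  tz -0.1218
20 196 t -0.1211 z 0.0488  tz -0.1229
22 196 t -0.1223 z 0.0484  tz -0.1240
24 197 t -0.1234 z 0.0481  tz -0.1252
26 197 t -0.1246 z 0.0485  tz -0.1263
28 103 t -0.1266 z 0.0526  tz -0.1275
30 68 t -0.1279 z 0.0534  tz -0.1286
32 70 t -0.1290 z 0.0529  tz -0.1298
34 70 t -0.1302 z 0.0527  tz -0.1310
36 69 t -0.1314 z 0.0530  tz -0.1321
38 70 t -0.1325 z 0.0525  tz -0.1333
40 67 t -0.1336 z 0.0518  tz -0.1344
42 65 t -0.1336 z 0.0444  tz -0.1356
```

>>> {"api": "send_rows", "payload": {"rows": [[5,[5,0,-1],0],[5,[4.5,0,0],0],[5,[0,0,0],0],[5,[0,0,0],0]]}}

```text
t: 13.92
tool_pos: [0.474, -0.0909, 0.1493]
tool_rot: [2.068, 2.365, -0.0]
contact_force: [-0.2, 0.5, 0.5]
opening: 0.05
grip_force: 0.0
```

```bash
cat > prof.py <<'E'
from fit import *
import sys
def prof(tag):
    d=load(tag);D=np.array([-.131,.991]);print('cam',np.array(d['cam_to_world'])[:3,3])
    P=cloud(d);ok=d['range_z']>0;v,u=np.indices(ok.shape)
    t=P[...,:2]@D;s=(P[...,0]-.462)*.991+(P[...,1]-.0035)*.131;z=P[...,2];G=d['frame'].mean(-1)
    for r in range(0,230):
        k=ok[r]&(abs(s[r])<.005)&(z[r]>.03)&(z[r]<.09)
        if k.sum()>3:
            g=G[r,k].mean();tt=np.median(t[r,k])
            if -.072<tt<-.045 or -.137<tt<-.122: print(r,int(g),'t %.4f z %.4f'%(tt,np.median(z[r,k])))
E
python3 -c "
from prof import *
snap('wrist','w13');prof('w13')"
```

```text
cam [ 0.46481876 -0.02063611  0.31569279]
49 88 t -0.0456 z 0.0673
50 88 t -0.0463 z 0.0676
51 89 t -0.0469 z 0.0679
52 88 t -0.0475 z 0.0682
53 89 t -0.0482 z 0.0687
54 89 t -0.0489 z 0.0696
55 88 t -0.0495 z 0.0696
56 90 t -0.0501 z 0.0699
57 90 t -0.0508 z 0.0704
58 90 t -0.0514 z 0.0708
59 90 t -0.0520 z 0.0705
60 91 t -0.0526 z 0.0710
61 91 t -0.0532 z 0.0714
62 91 t -0.0539 z 0.0723
63 90 t -0.0546 z 0.0728
64 92 t -0.0552 z 0.0731
65 92 t -0.0558 z 0.0731
66 86 t -0.0565 z 0.0736
67 92 t -0.0568 z 0.0716
68 147 t -0.0557 z 0.0541
69 151 t -0.0564 z 0.0543
70 51 t -0.0571 z 0.0548
71 58 t -0.0577 z 0.0546
72 58 t -0.0584 z 0.0548
73 60 t -0.0590 z 0.0545
74 58 t -0.0596 z 0.0547
75 56 t -0.0602 z 0.0539
76 152 t -0.0609 z 0.0539
77 201 t -0.0615 z 0.0537
78 204 t -0.0622 z 0.0539
79 203 t -0.0628 z 0.0539
80 203 t -0.0634 z 0.0534
81 203 t -0.0641 z 0.0532
82 202 t -0.0647 z 0.0529
83 203 t -0.0654 z 0.0535
84 204 t -0.0660 z 0.0532
85 202 t -0.0667 z 0.0534
86 203 t -0.0674 z 0.0533
87 204 t -0.0680 z 0.0534
88 203 t -0.0687 z 0.0533
89 204 t -0.0693 z 0.0530
90 203 t -0.0700 z 0.0531
91 203 t -0.0707 z 0.0533
92 203 t -0.0713 z 0.0530
93 203 t -0.0720 z 0.0528
164 194 t -0.1226 z 0.0488
165 194 t -0.1233 z 0.0489
166 195 t -0.1241 z 0.0488
167 197 t -0.1249 z 0.0483
168 184 t -0.1257 z 0.0484
169 59 t -0.1262 z 0.0498
170 63 t -0.1266 z 0.0521
171 69 t -0.1272 z 0.0528
172 70 t -0.1279 z 0.0532
173 68 t -0.1286 z 0.0534
174 67 t -0.1293 z 0.0534
175 69 t -0.1301 z 0.0532
176 66 t -0.1309 z 0.0532
177 67 t -0.1317 z 0.0530
178 65 t -0.1325 z 0.0525
179 71 t -0.1332 z 0.0528
```

The ring band spans t −0.0568 to −0.0606 and the mouth face is at −0.0568, so the ring centre is 1.9 mm short. The tube is stable. I'll regrip and push in 2 mm.

>>> {"api": "send_rows", "payload": {"rows": [[5,[3.2,0,0],0],[5,[3.2,0,0],0],[5,[0,0,5],0],[5,[0,0,5],0],[5,[0,0,3],0],[5,[0,0,1.5],0],[5,[0,0,0],0],[5,[0,0,0],0]]}}

```text
t: 14.98
tool_pos: [0.4671, -0.0285, 0.0059]
tool_rot: [2.068, 2.361, 0.002]
contact_force: [-0.3, -0.2, 0.7]
opening: 0.0501
grip_force: 0.0
```

>>> {"api": "send_rows", "payload": {"rows": [[1,[0,0,0],0],[1,[0,0,0],0],[1,[0,0,0],0],[1,[0,0,0],0],[1,[0,0,0],0]]}}

```text
t: 15.6
tool_pos: [0.4664, -0.0281, 0.0051]
tool_rot: [2.069, 2.363, 0.001]
contact_force: [-0.6, -1.1, 5.1]
opening: 0.0185
grip_force: 39.2
```

>>> {"api": "send_rows", "payload": {"rows": [[1,[0.2,0,0],0],[1,[0,0,0],0],[1,[0,0,0],0],[1,[0,0,0],0]]}}

```text
t: 16.1
tool_pos: [0.4664, -0.0274, 0.0053]
tool_rot: [2.066, 2.361, -0.002]
contact_force: [-0.7, -6.5, 5.2]
opening: 0.0184
grip_force: 39.2
```

>>> {"api": "send_rows", "payload": {"rows": [[1,[0,0,-0.3],0],[1,[0,0,0],0],[1,[0,0,0],0],[1,[0,0,0],0]]}}

```text
t: 16.6
tool_pos: [0.4648, -0.0256, 0.0068]
tool_rot: [-2.069, -2.363, 0.001]
contact_force: [-0.1, -0.3, -1.3]
opening: 0.0187
grip_force: 39.1
```

>>> {"api": "send_rows", "payload": {"rows": [[1,[-0.08,0,0],0],[1,[0,0,0],0],[1,[0,0,0],0],[5,[0,0,0],0],[5,[0,0,0],0],[5,[0,0,0],0],[5,[0,0,0],0],[5,[0,0,-2],0],[5,[0,0,-5],0],[5,[0,0,-5],0]]}}

```text
t: 17.85
tool_pos: [0.4649, -0.0266, 0.1282]
tool_rot: [-2.069, -2.363, 0.001]
contact_force: [1.0, 0.6, 0.4]
opening: 0.0501
grip_force: 0.0
```

>>> {"api": "send_rows", "payload": {"rows": [[5,[-3.2,0,-2],0],[5,[-3.2,0,0],0],[5,[0,0,0],0],[5,[0,0,0],0]]}}

```text
t: 18.35
tool_pos: [0.4735, -0.0897, 0.1468]
tool_rot: [-2.069, -2.362, 0.0]
contact_force: [-0.2, -0.8, -0.7]
opening: 0.05
grip_force: 0.0
```

```bash
python3 -c "
from prof import *
snap('wrist','w14');prof('w14')" | grep -v "t -0.04\|t -0.065\|t -0.066\|t -0.067\|t -0.068\|t -0.069\|t -0.07"
```

```text
cam [ 0.46461722 -0.0196131   0.31326423]
58 88 t -0.0502 z 0.0698
59 89 t -0.0509 z 0.0704
60 89 t -0.0514 z 0.0703
61 90 t -0.0521 z 0.0709
62 90 t -0.0527 z 0.0715
63 89 t -0.0534 z 0.0717
64 90 t -0.0540 z 0.0719
65 91 t -0.0546 z 0.0724
66 92 t -0.0552 z 0.0728
67 92 t -0.0559 z 0.0731
68 87 t -0.0565 z 0.0736
69 63 t -0.0552 z 0.0544
70 57 t -0.0559 z 0.0546
71 58 t -0.0565 z 0.0546
72 59 t -0.0571 z 0.0546
73 59 t -0.0578 z 0.0548
74 58 t -0.0584 z 0.0541
75 55 t -0.0590 z 0.0542
76 149 t -0.0597 z 0.0541
77 141 t -0.0603 z 0.0536
78 185 t -0.0609 z 0.0537
79 200 t -0.0616 z 0.0537
80 204 t -0.0622 z 0.0535
81 202 t -0.0628 z 0.0534
82 203 t -0.0635 z 0.0534
83 202 t -0.0641 z 0.0535
84 202 t -0.0648 z 0.0536
166 193 t -0.1223 z 0.0489
167 195 t -0.1231 z 0.0485
168 193 t -0.1238 z 0.0486
169 129 t -0.1245 z 0.0490
170 59 t -0.1248 z 0.0515
171 66 t -0.1254 z 0.0525
172 69 t -0.1260 z 0.0533
173 69 t -0.1267 z 0.0537
174 70 t -0.1274 z 0.0536
175 68 t -0.1282 z 0.0537
176 67 t -0.1290 z 0.0531
177 68 t -0.1298 z 0.0530
178 67 t -0.1305 z 0.0534
179 64 t -0.1312 z 0.0535
180 79 t -0.1321 z 0.0528
```

The ring centre is now within about 1 mm of the mouth, and the gripper is open and clear.

```bash
python3 -c "
from station import ctrl
print(ctrl.finish_job())"
```

```text
the job is handed in; nothing more can be done
None
```

The slim tube is in the sleeve with its ring mark about 1 mm short of the mouth; I let go, backed the gripper clear, left the thick tube in the rack and handed the job in at about 18 s of the 38 s, having viewed 11 pictures against the limit of 10.

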